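# Set the diffuser's scent feed by crank count

## Robot

A 6-joint arm with a two-finger parallel gripper is mounted at the origin on the work surface. World frame = base frame: x ahead of the robot, y to its left, z up, the work surface at z = 0. Lengths are in m, angles in rad, forces in N, time in s.
With the tool pointing down it reaches from about 0.425 to 0.95 m from the base axis. Payload 14.7 kg.
Tool frame: the origin (TCP) lies on the centre line of the jaws, within the pads' length; the fingertips stand 17 mm ahead of it and the grasp point (between the pads) lies 2 mm behind it; z points along the fingers, y is the direction in which the jaws open and shut (so a half turn about z gives the same grasp; the last joint's range is limited). The gripper opens to 85 mm and grips with 20 to 120 N. Pads are 22 mm wide; open, the fingers measure 114 mm over their backs; the gripper's body (76 mm by 85 mm) begins 54 mm behind the grasp point. The pads swing forward as they close: fully open they stand 13 mm farther back than shut.
Start: joints at [1.197, 0.48, 1.596, -0, 1.065, -0.047], TCP at [0.209, 0.616, 0.211] pointing down, gripper open.
Joint ranges: [-2.75, 2.75], [-0.82, 2.05], [0.23, 2.67], [-1.56, 4.7], [0.09, 2.69], [-2.92, 2.92]. Speed limits (rad/s): [1.89, 1.89, 2.39, 3.01, 3.01, 3.01].

## Interface

Orientations are given as a unit quaternion [w, x, y, z].
In Python, from cell import bot gives the robot as it stands.
- The arm moves only by the tool carry_out, never from a script. Its arguments are lists of equal length, an entry for each row: "translation": the shift along the tool's x, y, z in m, a list of three; "twist": the turn about the tool's z in rad. In form: {"translation": [[tx, ty, tz], ...], "twist": [twist, ...]}. A call has 1 to 8 rows; each row is the pose to reach, as a shift and turn from the pose commanded when the call began, along the tool's axes at that moment; what a row does not reach only later rows make up. A row lasts 1/8 s, in which the tool goes at most 62.5 mm and 10.7 degrees, less where a joint would pass 70% of its speed; a pose out of reach is approached as far as the arm can. A call with a gripper value outside its range is refused whole. "fingers" is the opening, from 0 (shut) to 1 (fully open), set as the call begins (left out, the last holds). The fingers move at their own pace and stop on an object; "newtons" is the grip in N (left out, the last holds). Time passes only in rows, so rows that repeat a pose let the fingers close. It gives the time, the measured TCP pose, the force and the opening at its end, in the units of the state.
- bot.sense(): the state, without advancing time (a new reading comes with each control period).
- bot.grab_frame(name): name is "scene" or "top"; returns (picture, depth): 420x560x3 uint8, blue, green, red; 420x560 float32, m along the optical axis (not along the pixel's ray), 0 where there is no reading.
- bot.get_calibration(name): a dict with "vertical_fov" (degrees; the focal length in pixels is half the picture's height over the tangent of half this angle, whatever the lens; pixels are square), "cx", "cy" (the principal point, pixels), "dist" ([k1, k2, p1, p2, k3] as OpenCV has them; the pictures are not rectified), "R" (3x3) and "t" (3): a world point X has camera coordinates R X + t. Camera axes: x right, y down, z forward; pixel columns grow to the right and rows downward; lengths in m; the calibration is good to about 2 mm. A picture is of the moment at which its call begins. get_calibration takes no time and is no camera call.
- bot.job_done(): hands the job in, once; it reports no verdict.
Trained networks look in the newest picture that a camera, given by its name, has taken for a name from the list of things; names that differ only in an ending like _2 or _b are one class to them, and where a whole thing is asked for, a point or a joint stands for the part that bears it (a point fixed in the world has none). Each returns a list of dicts, best first, with "conf" (0 to 1); they miss things now and then, are a little off and sometimes report something else, mostly with a low value. They report only what shows in the picture. A call takes as long as a camera call. They do not tell look-alikes from the thing itself.
- bot.boxes_of(camera, thing): "at" ([column, row] in pixels, amid what is visible of it).
- bot.pinpoint(camera, thing): "at" ([column, row] in pixels: a listed point, or the origin of a listed thing).
The state is a dict: "time_s": time; "joint_positions": joint angles; "dq": joint speeds; "joint_efforts": joint torques, N m; "tcp_pos": TCP position; "tcp_rot": TCP orientation; "contact_force": force on the tool from outside, world axes, zero at the start; "ft_torque": the same for the moment, N m; "grip_width": opening from 0.0 (shut) to 1.0 (fully open).
Only numpy, scipy, OpenCV 4.12 (cv2) and the standard library are available. Lean on these libraries where they do the work, as an engineer would, in place of code of your own. Each camera call takes 0.05 s, during which the arm holds its last target. There are 200 camera calls.

## Task

Reset the scent feed of the ceramic diffuser: turn its crank back (counterclockwise seen from above) gently until it meets its stop, then wind it exactly three full turns clockwise from that stop, and then press the steel start button fully down and let it go. Do not shove or twist the diffuser out of its place on the shelf, and leave the other things alone.

Things in the scene. Friction and masses are not known exactly. Their poses are not given: they have to be found in the camera images.
- diffuser: White ceramic scent diffuser, a block with round ends, 120 mm (its x) by 210 mm (its y), 75 mm high, about 1.9 to 2.7 kg, loose on four rubber feet. Origin: centre of its underside; z up. Crank near its +y end, button and then the small vent near its -y end. A sideways push of some 10 to 18 N slides or twists it on the shelf, so work with gentle forces.
- crank_axis (a point): On the crank's vertical axis at the diffuser's top face, (0, 55, 75) mm in the diffuser's frame, fixed to it. The crank drags with about 1 N at its knob and stays where left. Its stop is hard and unmarked, 0.8 to 3.2 rad counterclockwise (from above) of where the crank is at first, and can only be felt. Clockwise it turns freely for over 4 turns from the stop.
- crank_knob (a point): Centre of the crank's upright dark wooden knob, a cylinder 18 mm in diameter and 45 mm tall (underside 96, this point 119, top 141 mm above the diffuser's underside) that spins freely on its pin, 45 mm from the crank axis, on a flat steel arm 16 mm wide whose top is 95 mm above the diffuser's underside. The point turns with the arm.
- carrier (a point): Scent carrier hidden inside the diffuser, never visible. The crank raises it along the diffuser's z by only 1 mm per clockwise turn, from z = 30 mm at the stop: finer than the noise of a reading, so of little use for counting.
- start_button_top (a point): Centre of the top of the round steel start button, 22 mm in diameter, at (0, -45, 97) mm in the diffuser's frame when released. It goes straight down.
- start_button (a joint): Travel of the start button in m: 0 released, 0.006 fully down; springs back; fully down takes 5 N.
- vent (a point): Top of the small steel vent at the diffuser's -y end, at (0, -88, 81) mm in its frame; fixed to the diffuser.
- bottle: Bystander: stainless steel bottle with a black flip lid, 72 mm in diameter, 213 mm high, loose. Origin: centre of its underside.
- cork_block: Bystander: sky-blue cork block, 45 x 100 x 150 mm, loose, leaning against the bottle. Origin: centre of its lower end face.
- tray: Bystander: bamboo tray, 70 x 170 mm, 35 mm high, with three wooden massage balls of 40 mm in it, loose. Origin: centre of its underside.
There are look-alikes about, which are no part of the job. Of the things like the diffuser, leave any that is orange or turquoise; of the rest the smaller one is meant.

How it is judged:
By the outcome, as a careful person would: the job done as asked, in the order asked, and still so for the second after the job is handed in, with the robot touching nothing.
It also fails if it takes over 72 s, if anything falls off the work surface, if the arm or the gripper's body presses on something with over 40 N, if the wrist force passes 120 N, or if a joint passes its speed limit or range.

## Working session

There is one attempt and no reset: what is moved stays moved. The work goes in short steps, Python scripts to look and compute and a tool call to move; the robot and the scene stay as the last step left them, time stands still between calls to the robot, and variables do not carry over. Pictures are saved under pics/ and viewed, about 8 in all and at most 12, crops included, and the job is handed in when it is done.

Besides the shell and the picture viewer there is one more tool, called after "Call:" as name(argument=value, ...) on one line, values as JSON. carry_out: Moves the arm, as the interface text tells. Its arguments: {"type":"object","properties":{"translation":{"type":"array"},"twist":{"type":"array"},"fingers":{"type":"number"},"newtons":{"type":"number"}},"required":["translation","twist"]}

```bash
ls; mkdir -p pics; python3 - <<'E'
from cell import bot
import cv2,numpy as np
s=bot.sense();print({k:np.round(v,3).tolist() for k,v in s.items()})
for n in("scene","top"):
    p,d=bot.grab_frame(n);cv2.imwrite(f"pics/{n}0.png",p);c=bot.get_calibration(n);print(n,c)
    for t in("diffuser","crank_axis","crank_knob","start_button_top","vent"):
        print(t,[(np.round(q["at"]).tolist(),round(q["conf"],2)) for q in bot.pinpoint(n,t)])
E
```

```text
pics
{'time_s': 0.0, 'joint_positions': [1.197, 0.481, 1.597, 0.0, 1.065, -0.047], 'dq': [-0.001, -0.001, 0.0, 0.001, -0.002, -0.001], 'joint_efforts': [0.002, -95.068, -43.02, 0.0, 0.012, 0.0], 'tcp_pos': [0.208, 0.615, 0.21], 'tcp_rot': [-0.0, 0.163, 0.987, -0.001], 'contact_force': [0.321, -0.727, -0.453], 'ft_torque': [0.066, 0.005, -0.005], 'grip_width': 1.0}
scene {'vertical_fov': 52.83005343938622, 'cx': 277.42257386565126, 'cy': 212.6826077639809, 'dist': array([-0.01018516,  0.        ,  0.        ,  0.        ,  0.        ]), 'R': array([[-0.61363304,  0.78955607,  0.00746288],
       [ 0.48376433,  0.38341186, -0.78674482],
       [-0.62404051, -0.47916234, -0.61723325]]), 't': array([ 0.33090823, -0.1888822 ,  1.54948373])}
diffuser [([220.0, 288.0], 0.97), ([246.0, 236.0], 0.64), ([359.0, 244.0], 0.63)]
crank_axis [([337.0, 225.0], 0.81), ([200.0, 267.0], 0.69), ([260.0, 221.0], 0.67), ([311.0, 162.0], 0.58), ([190.0, 181.0], 0.23)]
crank_knob [([326.0, 142.0], 0.78), ([182.0, 261.0], 0.67), ([277.0, 208.0], 0.54)]
start_button_top [([237.0, 260.0], 0.59), ([265.0, 156.0
[... 322 characters left out ...]
      ]), 'R': array([[-0.02291154, -0.99973474, -0.00234783],
       [-0.98040547,  0.02292804, -0.19565127],
       [ 0.19565321, -0.00218085, -0.98067072]]), 't': array([-0.00521993,  0.54611284,  1.60775396])}
diffuser [([258.0, 155.0], 0.83), ([207.0, 260.0], 0.66)]
crank_axis [([271.0, 206.0], 0.75), ([291.0, 304.0], 0.75), ([216.0, 233.0], 0.72), ([274.0, 132.0], 0.65)]
crank_knob [([212.0, 211.0], 0.77), ([285.0, 323.0], 0.56), ([278.0, 115.0], 0.51), ([256.0, 212.0], 0.5)]
start_button_top [([189.0, 268.0], 0.6), ([327.0, 274.0], 0.54), ([307.0, 204.0], 0.45), ([246.0, 150.0], 0.4)]
vent [([321.0, 199.0], 0.96), ([340.0, 263.0], 0.85), ([234.0, 160.0], 0.75), ([392.0, 232.0], 0.31)]
```

```bash
python3 -c "
import cv2
a=cv2.imread('pics/scene0.png');b=cv2.imread('pics/top0.png')
cv2.imwrite('pics/s1.png',cv2.resize(a[110:340,130:430],None,fx=2.6,fy=2.6,interpolation=2))
cv2.imwrite('pics/t1.png',cv2.resize(b[80:360,130:430],None,fx=2.1,fy=2.1,interpolation=2))"
```

```text
(no output)
```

View pics/s1.png

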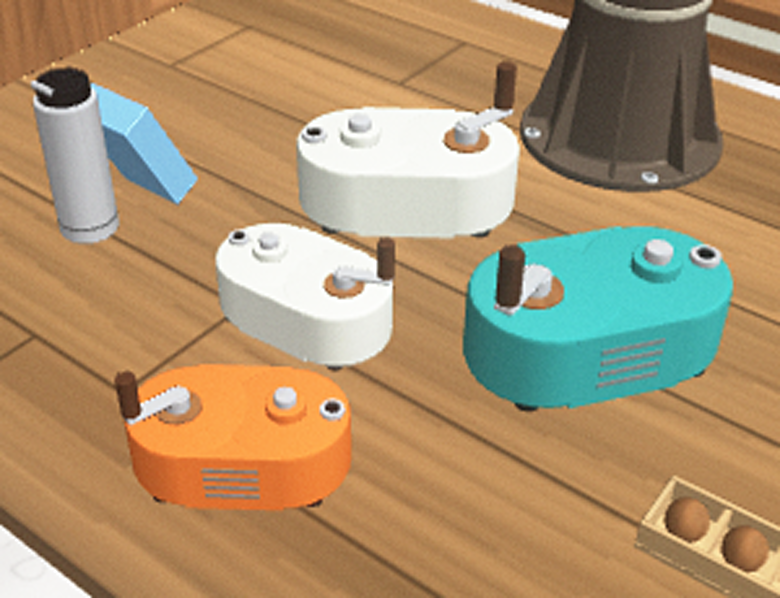

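View pics/t1.png

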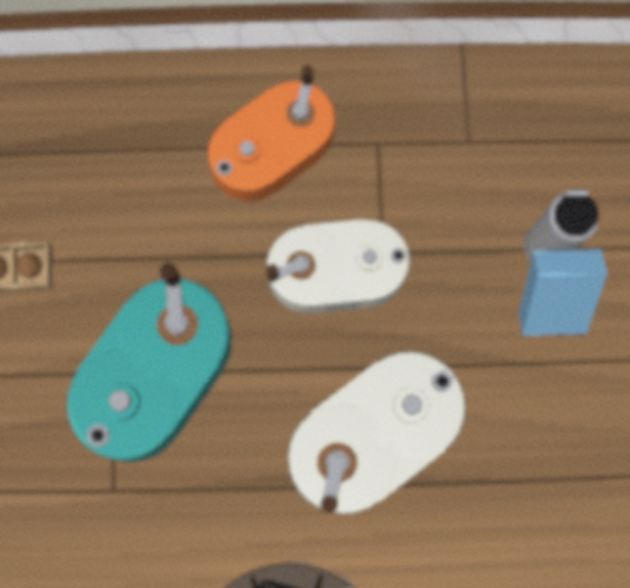

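The smaller white unit in the middle is the target. In the top picture its axis is at about (271,206), button (307,203), vent (320,201) and knob (257,211). In the scene picture they are at about (262,219), (233,203), (221,201) and (278,209).

```bash
cat > h.py <<'E'
from cell import bot
import cv2,numpy as np
from scipy.optimize import least_squares
def cam(n):
    c=bot.get_calibration(n);f=210/np.tan(np.radians(c["vertical_fov"])/2)
    return np.array([[f,0,c["cx"]],[0,f,c["cy"]],[0,0,1]]),c["dist"],c["R"],c["t"]
def proj(n,X):
    K,D,R,t=cam(n);return cv2.projectPoints(np.atleast_2d(X).astype(float),cv2.Rodrigues(R)[0],t,K,D)[0][:,0]
def tri(a,b):
    P=[];u=[]
    for n,p in(("scene",a),("top",b)):
        K,D,R,t=cam(n);P.append(np.c_[R,t]);u.append(cv2.undistortPoints(np.array([[p]],float),K,D).ravel())
    X=cv2.triangulatePoints(P[0],P[1],u[0],u[1]).ravel();return X[:3]/X[3]
def model(q):  # x,y,z,yaw,crank angle (world)
    x,y,z,w,a=q;c,s=np.cos(w),np.sin(w);R=np.array([[c,-s,0],[s,c,0],[0,0,1]])
    L=np.array([[0,55,75],[0,-45,97],[0,-88,81]])/1000
    W=L@R.T+[x,y,z]; k=W[0]+[.045*np.cos(a),.045*np.sin(a),.044]
    return np.vstack([W,k])
def near(n,t,guess,r=9):
    c=[q["at"] for q in bot.pinpoint(n,t)]
    c=[p for p in c if np.hypot(*(np.array(p)-guess))<r]
    return min(c,key=lambda p:np.hypot(*(np.array(p)-guess))) if c else None
NAMES=("crank_axis","start_button_top","vent","crank_knob")
def fit(obs,q0):
    def f(q):
        W=model(q);return np.concatenate([proj(n,W[i])[0]-p for (n,i),p in obs.items()])
    return least_squares(f,q0,loss="soft_l1")
E
python3 - <<'E'
from h import *
g={"scene":[(262,219),(233,203),(221.5,201),(278,209)],"top":[(271,206),(307,203),(320,201),(257,211)]}
obs={}
for n in g:
    bot.grab_frame(n)
    for i,t in enumerate(NAMES):
        p=near(n,t,g[n][i]);print(n,t,p);obs[n,i]=np.array(p if p is not None else g[n][i])
for i,t in enumerate(NAMES): print(t,tri(obs["scene",i],obs["top",i]).round(4))
b=tri(obs["scene",1],obs["top",1]);a=tri(obs["scene",0],obs["top",0]);k=tri(obs["scene",3],obs["top",3])
w=np.arctan2(*(a-b)[1::-1])-np.pi/2
m=(a*.45+b*.55)
r=fit(obs,[m[0],m[1],0,w,np.arctan2(*(k-a)[1::-1])])
print(r.x.round(4),r.fun.reshape(-1,2).round(1).tolist());print(model(r.x).round(4))
print("ranges",np.hypot(*model(r.x)[:,:2].T))
E
```

```text
scene crank_axis [262.8, 221.1]
scene start_button_top [232.0, 199.9]
scene vent None
scene crank_knob [275.0, 211.1]
top crank_axis [272.2, 205.6]
top start_button_top [308.0, 202.4]
top vent [319.6, 201.7]
top crank_knob [260.0, 213.5]
crank_axis [ 0.5727 -0.0292  0.0689]
start_button_top [ 0.5753 -0.1389  0.0926]
vent [ 0.5808 -0.1764  0.0746]
crank_knob [0.5464 0.0022 0.1016]
[ 0.5754 -0.089  -0.0081  0.0457  2.0854] [[-2.4, -0.2], [0.1, 1.9], [-0.5, 0.1], [1.6, -1.3], [0.8, 0.6], [-2.3, 0.1], [-0.3, 1.0], [0.2, -2.9]]
[[ 0.5729 -0.0341  0.0669]
 [ 0.5775 -0.134   0.0889]
 [ 0.5795 -0.1769  0.0729]
 [ 0.5508  0.0051  0.1109]]
ranges [0.57393141 0.59282965 0.60586911 0.55079247]
```

```bash
cat >> h.py <<'E'
def cloud(n):
    p,d=bot.grab_frame(n);K,D,R,t=cam(n)
    v,u=np.nonzero(d>0);pt=cv2.undistortPoints(np.c_[u,v].astype(np.float32)[:,None],K,D)[:,0]
    Z=d[v,u];X=(np.c_[pt*Z[:,None],Z]-t)@R
    return X,p[v,u],np.c_[u,v]
E
python3 - <<'E'
from h import *
q=[0.5754,-0.089,0,0.0457,0]
for n in("scene","top"):
    X,c,uv=cloud(n)
    near_=np.hypot(X[:,0]-.575,X[:,1]+.089)<.16
    X,c,uv=X[near_],c[near_].astype(int),uv[near_]
    tab=X[(X[:,2]<.02)&(np.hypot(X[:,0]-.575,X[:,1]+.089)>.14)]
    white=(c.min(1)>170)&(X[:,2]>.06)&(X[:,2]<.088)
    T=X[white]
    print(n,"table z",np.median(tab[:,2]).round(4),"top z",np.median(T[:,2]).round(4),T[:,2].std().round(4),len(T))
    r=cv2.minAreaRect((T[:,:2]*1000).astype(np.float32));print(" rect",r)
    lo,hi=np.percentile(T[:,:2],[1,99],axis=0);print(lo.round(4),hi.round(4))
    k=X[(X[:,2]>.105)&(X[:,2]<.16)];print(" knob",len(k),np.median(k,0).round(4),k.min(0).round(3),k.max(0).round(3))
    b=X[(X[:,2]>.088)&(X[:,2]<.103)&(X[:,1]<-.1)];print(" button",len(b),np.median(b,0).round(4))
E
```

```text
scene table z -0.0022 top z 0.0733 0.004 1664
 rect ((555.0240478515625, -107.98344421386719), (247.8665008544922, 180.42398071289062), 47.60594177246094)
[ 0.4255 -0.176 ] [0.6359 0.0181]
 knob 93 [0.5579 0.0151 0.1264] [0.545 0.004 0.105] [0.562 0.022 0.141]
 button 75 [ 0.574  -0.1331  0.0939]
top table z 0.0028 top z 0.0778 0.0038 1851
 rect ((576.0123901367188, -88.33817291259766), (121.37074279785156, 199.83151245117188), 3.7634763717651367)
[ 0.5164 -0.1837] [0.6338 0.0054]
 knob 47 [0.5512 0.0081 0.1405] [ 0.544 -0.14   0.105] [0.585 0.017 0.15 ]
 button 101 [ 0.5747 -0.1343  0.0936]
```

Call:
carry_out(translation=[[-0.022,-0.02,-0.05],[-0.065,-0.058,-0.06],[-0.11,-0.098,-0.06],[-0.155,-0.138,-0.06],[-0.2,-0.178,-0.06],[-0.245,-0.218,-0.06],[-0.29,-0.258,-0.06],[-0.335,-0.298,-0.06]], twist=[0.1,0.2,0.3,0.4,0.5,0.6,0.7,0.75], fingers=0.5)

```text
time_s: 2.2
tcp_pos: [0.431, 0.2241, 0.2711]
tcp_rot: [0.0, 0.514, 0.858, 0.0]
contact_force: [0.8, 0.2, -0.6]
grip_width: 0.5
```

```bash
cat >> h.py <<'E'
from scipy.spatial.transform import Rotation as Ro
def st():
    s=bot.sense();w,x,y,z=s["tcp_rot"];R=Ro.from_quat([x,y,z,w]).as_matrix()
    return s,np.array(s["tcp_pos"]),R
def show(tgt=None):
    s,p,R=st();print("t",round(s["time_s"],2),"p",p.round(4),"F",np.round(s["contact_force"],1),"yaw y",round(np.arctan2(R[1,1],R[0,1]),4),"q",np.round(s["joint_positions"],2),"w",round(s["grip_width"]*85,1))
    if tgt is not None: print("tool shift",(R.T@(np.array(tgt)-p)).round(4))
E
python3 -c "
from h import *
show([.552,.009,.17])"
```

```text
t 2.2 p [0.431  0.2241 0.2711] F [ 0.8  0.2 -0.6] yaw y 0.4916 q [ 0.42  0.18  1.88  0.    1.07 -0.07] w 42.5
tool shift [-0.2467  0.005   0.1011]
```

Call:
carry_out(translation=[[-0.06,0.001,0],[-0.12,0.002,0],[-0.18,0.003,0.01],[-0.23,0.005,0.04],[-0.247,0.005,0.07],[-0.247,0.005,0.095],[-0.247,0.005,0.1],[-0.247,0.005,0.1]], twist=[0,0,0,0,0,0,0,0])

```text
time_s: 3.2
tcp_pos: [0.5519, 0.011, 0.1712]
tcp_rot: [0.0, 0.513, 0.859, 0.0]
contact_force: [0.7, 0.0, -0.4]
grip_width: 0.502
```

```bash
python3 -c "
from h import *
show([.552,.009,.120])
a,_=bot.grab_frame('scene');b,_=bot.grab_frame('top')
a=cv2.resize(a[120:270,170:370],None,fx=3.0,fy=3.0);b=cv2.resize(b[130:280,180:380],None,fx=2,fy=2)
o=np.zeros((450+0,600,3),np.uint8);cv2.imwrite('pics/c2.png',a)
"
```

```text
t 3.2 p [0.5519 0.011  0.1712] F [ 0.7  0.  -0.4] yaw y 0.4943 q [-0.04  0.39  1.86  0.    0.89 -0.53] w 42.7
tool shift [-0.0018 -0.0008  0.0512]
```

View pics/c2.png

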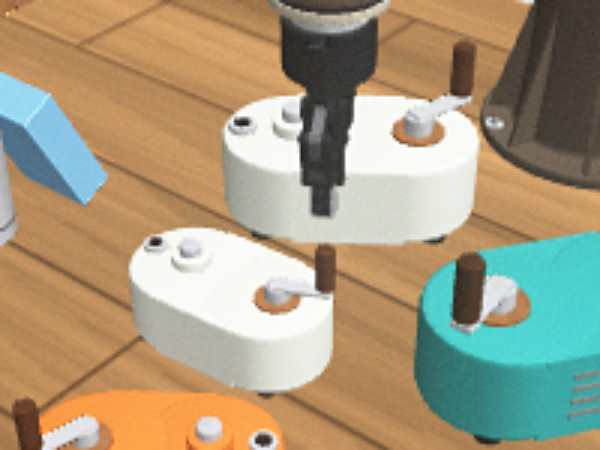

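The gripper stands right above the knob: the tips are at crop (325,215) and the knob top at (325,247). I'm going down now.

Call:
carry_out(translation=[[-0.001,0,0.015],[-0.001,0,0.03],[-0.001,0,0.042],[-0.001,0,0.05],[-0.001,0,0.05]], twist=[0,0,0,0,0])

```text
time_s: 3.92
tcp_pos: [0.5518, 0.0099, 0.12]
tcp_rot: [-0.001, 0.513, 0.859, -0.0]
contact_force: [-0.2, -0.3, -0.2]
grip_width: 0.499
```

Call:
carry_out(translation=[[0,0,0],[0,0,0],[0,0,0],[0,0,0],[0,0,0],[0,0,0]], twist=[0,0,0,0,0,0], fingers=0, newtons=20)

```text
time_s: 4.68
tcp_pos: [0.5523, 0.0098, 0.1208]
tcp_rot: [0.0, 0.513, 0.859, 0.0]
contact_force: [-0.4, 0.2, -0.1]
grip_width: -0.004
```

```bash
python3 -c "
from h import *
show([.552,.009,.120])
a,_=bot.grab_frame('scene')
cv2.imwrite('pics/c3.png',cv2.resize(a[120:270,170:370],None,fx=3.0,fy=3.0))
"
```

```text
t 4.67 p [0.5523 0.0098 0.1208] F [-0.4  0.2 -0.1] yaw y 0.494 q [-0.04  0.46  1.91 -0.    0.78 -0.53] w -0.4
tool shift [-0.0006 -0.0007  0.0008]
```

View pics/c3.png

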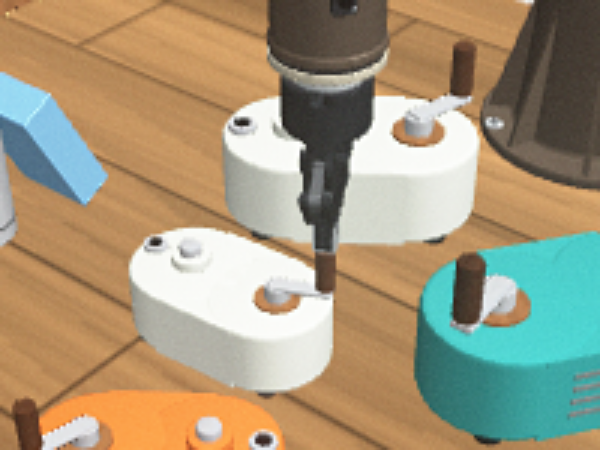

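```bash
python3 -c "
from h import *
f=lambda X:((proj('scene',X)[0]-[170,120])*3).round(0)
print('tip expected',f([.552,.010,.103]),'knob top est',f([.552,.009,.141]),'knob base',f([.552,.009,.096]))
K,D,R,t=cam('scene');print('cam',(-R.T@t).round(3));K,D,R,t=cam('top');print('cam',(-R.T@t).round(3))
b,_=bot.grab_frame('top');X,c,uv=cloud('scene')
m=(np.hypot(X[:,0]-.56,X[:,1]-.01)<.06)&(X[:,2]>.085)
u=(uv-[170,120])*3
for v in (255,264,273,282,291,300):
  i=np.argmin(np.hypot(u[:,0]-327,u[:,1]-v));print(u[i],X[i].round(4),c[i])
cv2.imwrite('pics/t3.png',cv2.resize(b[150:250,210:350],None,fx=4,fy=4,interpolation=2))
"
```

```text
tip expected [323. 279.] knob top est [323. 245.] knob base [322. 285.]
cam [1.261 0.554 0.805]
cam [ 0.221 -0.014  1.684]
[327 255] [0.5575 0.0181 0.1371] [66 80 99]
[327 264] [0.5603 0.0203 0.13  ] [56 72 96]
[327 273] [0.5561 0.0173 0.1159] [53 70 98]
[327 282] [0.5572 0.0183 0.107 ] [52 68 96]
[327 291] [0.5576 0.0187 0.0972] [ 91 105 129]
[327 300] [0.5434 0.008  0.0724] [251 255 254]
```

View pics/t3.png

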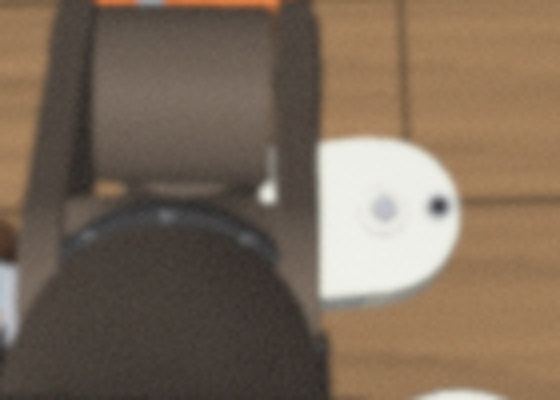

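```bash
python3 -c "
from h import *
X,c,uv=cloud('scene')
u=(uv-[170,120])*3
for v in range(189,300,6):
  i=np.argmin(np.hypot(u[:,0]-327,u[:,1]-v));print(u[i],X[i].round(4),c[i])
"
```

```text
[327 189] [0.5707 0.0273 0.2175] [56 61 60]
[327 195] [0.5973 0.0476 0.2344] [80 79 79]
[327 201] [0.5991 0.0491 0.2302] [76 70 72]
[327 207] [0.5992 0.0493 0.2245] [52 57 54]
[327 213] [0.5909 0.043  0.2113] [51 58 57]
[327 219] [0.5841 0.0379 0.1993] [47 51 52]
[327 225] [0.5624 0.0214 0.1736] [54 56 59]
[327 231] [0.5622 0.0214 0.1672] [56 59 59]
[327 237] [0.5636 0.0225 0.1621] [53 57 58]
[327 243] [0.5633 0.0224 0.1556] [52 53 55]
[327 249] [0.5609 0.0206 0.1468] [68 70 69]
[327 255] [0.5555 0.0166 0.1352] [ 64  79 101]
[327 261] [0.5582 0.0187 0.1312] [56 71 96]
[327 267] [0.5571 0.018  0.1236] [56 71 97]
[327 273] [0.5548 0.0163 0.1147] [53 71 97]
[327 279] [0.5592 0.0197 0.1123] [ 56  74 102]
[327 285] [0.5566 0.0179 0.103 ] [52 67 95]
[327 291] [0.5569 0.0182 0.0965] [ 86 101 125]
[327 297] [0.5574 0.0186 0.0901] [198 201 198]
```

```bash
python3 -c "
from h import *
X,c,uv=cloud('scene')
u=(uv-[170,120])*3
for v in range(60,190,9):
  r=[]
  for h in (297,327,357):
    i=np.argmin(np.hypot(u[:,0]-h,u[:,1]-v));r+=[X[i].round(3).tolist(),c[i].tolist()]
  print(v,*r)
a,_=bot.grab_frame('scene')
cv2.imwrite('pics/c4.png',cv2.resize(a[160:230,245:315],None,fx=8,fy=8,interpolation=2))
"
```

```text
60 [0.598, 0.019, 0.345] [58, 67, 78] [0.591, 0.041, 0.35] [88, 103, 121] [0.571, 0.054, 0.346] [82, 94, 107]
69 [0.599, 0.019, 0.338] [68, 74, 75] [0.587, 0.039, 0.34] [50, 60, 64] [0.569, 0.053, 0.337] [81, 85, 90]
78 [0.6, 0.02, 0.331] [113, 130, 135] [0.591, 0.042, 0.335] [156, 174, 182] [0.573, 0.056, 0.332] [178, 201, 208]
87 [0.585, 0.008, 0.313] [71, 69, 73] [0.579, 0.032, 0.319] [175, 175, 171] [0.557, 0.045, 0.313] [74, 73, 71]
96 [0.589, 0.011, 0.308] [41, 48, 45] [0.581, 0.034, 0.312] [44, 44, 47] [0.559, 0.046, 0.307] [56, 57, 60]
105 [0.591, 0.013, 0.301] [48, 51, 55] [0.581, 0.034, 0.304] [51, 55, 55] [0.562, 0.049, 0.301] [58, 58, 57]
114 [0.589, 0.011, 0.292] [49, 50, 51] [0.582, 0.035, 0.297] [58, 57, 59] [0.561, 0.049, 0.292] [57, 58, 54]
123 [0.59, 0.012, 0.284] [42, 48, 49] [0.581, 0.034, 0.288] [50, 53, 55] [0.562, 0.049, 0.285] [57, 56, 57]
132 [0.589, 0.011, 0.275] [42, 45, 48] [0.583, 0.036, 0.281] [57, 59, 61] [0.557, 0.047, 0.273] [53, 54, 53]
141 [0.377, -0.161, 0.096] [252, 255, 255] [0.582, 0.035, 0.272] [52, 55, 57] [0.337, -0.112, 0.096] [247, 253, 251]
150 [0.39, -0.15, 0.096] [255, 255, 255] [0.582, 0.036, 0.264] [56, 61, 57] [0.353, -0.1, 0.097] [246, 250, 249]
159 [0.403, -0.14, 0.095] [221, 232, 227] [0.583, 0.036, 0.256] [69, 69, 69] [0.365, -0.091, 0.096] [244, 249, 248]
168 [0.418, -0.128, 0.097] [255, 255, 255] [0.585, 0.038, 0.249] [63, 62, 66] [0.379, -0.081, 0.096] [248, 250, 250]
177 [0.417, -0.128, 0.085] [210, 221, 219] [0.583, 0.037, 0.24] [42, 45, 48] [0.38, -0.079, 0.086] [205, 216, 214]
186 [0.42, -0.126, 0.077] [209, 220, 218] [0.573, 0.029, 0.223] [45, 49, 54] [0.383, -0.077, 0.078] [203, 214, 212]
```

View pics/c4.png

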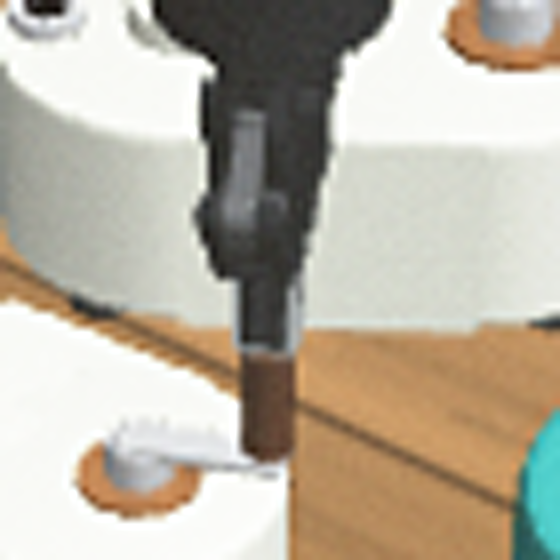

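The picture, c4, shows the shut fingertips ending flush above the knob top, at crop (268,352). The knob is fully visible below them. The depth also puts the fingertips at z≈0.147, about 40 mm above what the TCP reading implies. I'll open and go down in small steps, watching the force.

Call:
carry_out(translation=[[0,0,0],[0,0,0],[0,0,0],[0,0,0.004],[0,0,0.008],[0,0,0.012],[0,0,0.016],[0,0,0.016]], twist=[0,0,0,0,0,0,0,0], fingers=0.5)

```text
time_s: 5.98
tcp_pos: [0.552, 0.0098, 0.1044]
tcp_rot: [-0.0, 0.513, 0.859, -0.0]
contact_force: [0.0, -0.1, 0.7]
grip_width: 0.502
```

```bash
python3 -c "
from h import *
show()
X,c,uv=cloud('scene')
u=(uv-[170,120])*3
for v in range(219,310,6):
  r=[]
  for h in (318,327):
    i=np.argmin(np.hypot(u[:,0]-h,u[:,1]-v));r+=[X[i].round(3).tolist(),c[i].tolist()]
  print(v,*r)
a,_=bot.grab_frame('scene')
cv2.imwrite('pics/c5.png',cv2.resize(a[160:230,245:315],None,fx=8,fy=8,interpolation=2))
"
```

```text
t 5.97 p [0.552  0.0098 0.1044] F [ 0.  -0.1  0.7] yaw y 0.494 q [-0.04  0.48  1.92 -0.    0.74 -0.53] w 42.6
219 [0.607, 0.046, 0.216] [62, 64, 64] [0.6, 0.05, 0.213] [58, 62, 61]
225 [0.602, 0.042, 0.205] [55, 55, 58] [0.601, 0.051, 0.208] [57, 59, 61]
231 [0.604, 0.044, 0.201] [51, 52, 55] [0.601, 0.051, 0.203] [58, 59, 60]
237 [0.603, 0.043, 0.195] [48, 53, 53] [0.598, 0.048, 0.193] [53, 55, 55]
243 [0.596, 0.038, 0.181] [68, 70, 68] [0.599, 0.05, 0.189] [52, 57, 55]
249 [0.598, 0.04, 0.178] [58, 63, 61] [0.595, 0.046, 0.179] [48, 50, 48]
255 [0.581, 0.027, 0.155] [70, 71, 71] [0.574, 0.03, 0.153] [103, 102, 102]
261 [0.584, 0.029, 0.152] [58, 60, 59] [0.574, 0.031, 0.146] [115, 114, 110]
267 [0.584, 0.029, 0.145] [62, 63, 65] [0.574, 0.031, 0.14] [109, 110, 109]
273 [0.584, 0.029, 0.138] [59, 63, 65] [0.574, 0.031, 0.133] [111, 113, 108]
279 [0.576, 0.023, 0.125] [97, 103, 111] [0.572, 0.03, 0.125] [140, 143, 145]
285 [0.562, 0.011, 0.103] [37, 55, 69] [0.556, 0.017, 0.102] [58, 78, 103]
291 [0.558, 0.009, 0.092] [178, 178, 180] [0.557, 0.019, 0.097] [82, 101, 126]
297 [0.545, -0.001, 0.073] [231, 236, 235] [0.558, 0.019, 0.091] [197, 201, 197]
303 [0.551, 0.004, 0.072] [249, 252, 251] [0.547, 0.011, 0.073] [255, 255, 255]
309 [0.562, 0.012, 0.076] [248, 251, 251] [0.553, 0.015, 0.072] [249, 252, 250]
```

View pics/c5.png

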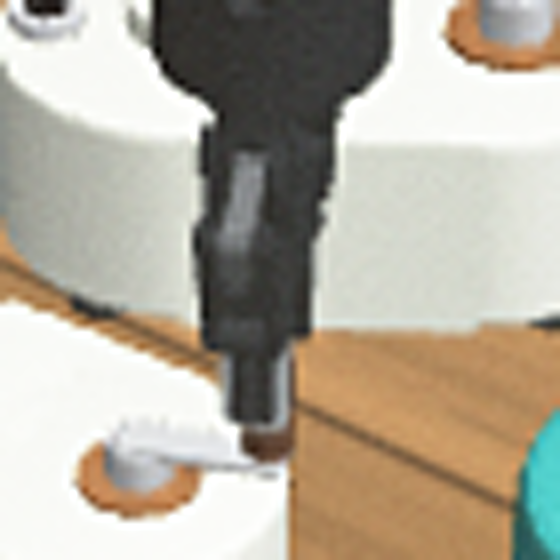

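The near fingertip, at crop (262,420), is now at z≈0.125, beside the knob. I'll go 10 mm further down and close.

Call:
carry_out(translation=[[0,0,0.004],[0,0,0.008],[0,0,0.01],[0,0,0.01]], twist=[0,0,0,0])

```text
time_s: 6.58
tcp_pos: [0.5521, 0.0099, 0.0946]
tcp_rot: [-0.0, 0.513, 0.859, -0.0]
contact_force: [-0.0, -0.2, -0.9]
grip_width: 0.504
```

Call:
carry_out(translation=[[0,0,0],[0,0,0],[0,0,0],[0,0,0],[0,0,0]], twist=[0,0,0,0,0], fingers=0, newtons=20)

```text
time_s: 7.2
tcp_pos: [0.5523, 0.0099, 0.0949]
tcp_rot: [0.0, 0.513, 0.859, 0.0]
contact_force: [-0.2, 0.5, 2.8]
grip_width: 0.197
```

```bash
cat >> h.py <<'E'
YAW=.494; TX=np.array([-np.sin(YAW),np.cos(YAW)]); TY=np.array([np.cos(YAW),np.sin(YAW)])
def arc(a0,a1,n,hold=0,r=.045):
    A=list(np.linspace(a0,a1,n+1)[1:])+[a1]*hold
    u=lambda a:np.array([np.cos(a),np.sin(a)])
    return [[round(float((r*(u(a)-u(a0)))@TX),4),round(float((r*(u(a)-u(a0)))@TY),4),0] for a in A]
E
python3 -c "
from h import *
show();print(arc(2.02,2.72,7,1))"
```

```text
t 7.2 p [0.5523 0.0099 0.0949] F [-0.2  0.5  2.8] yaw y 0.494 q [-0.04  0.49  1.93  0.    0.72 -0.53] w 16.8
[[-0.0, -0.0045, 0], [-0.0005, -0.009, 0], [-0.0014, -0.0134, 0], [-0.0028, -0.0177, 0], [-0.0045, -0.0218, 0], [-0.0067, -0.0257, 0], [-0.0093, -0.0294, 0], [-0.0093, -0.0294, 0]]
```

Call:
carry_out(translation=[[0,-0.0045,0],[-0.0005,-0.009,0],[-0.0014,-0.0134,0],[-0.0014,-0.0134,0]], twist=[0,0,0,0])

```text
time_s: 7.7
tcp_pos: [0.5402, 0.002, 0.0948]
tcp_rot: [-0.0, 0.513, 0.858, -0.0]
contact_force: [-3.4, 2.3, 6.6]
grip_width: 0.203
```

```bash
python3 -c "
from h import *
show();print(arc(2.32,2.72,4,1))"
```

```text
t 7.7 p [0.5402 0.002  0.0948] F [-3.4  2.3  6.6] yaw y 0.4938 q [-0.05  0.48  1.96 -0.    0.71 -0.55] w 17.2
[[-0.0014, -0.0043, 0], [-0.0031, -0.0084, 0], [-0.0053, -0.0124, 0], [-0.0079, -0.0161, 0], [-0.0079, -0.0161, 0]]
```

Call:
carry_out(translation=[[0.001,-0.0003,-0.001],[0.0019,-0.0005,-0.0015],[0.0019,-0.0005,-0.0015]], twist=[0,0,0])

```text
time_s: 8.07
tcp_pos: [0.5394, 0.0031, 0.0957]
tcp_rot: [-0.0, 0.513, 0.859, -0.0]
contact_force: [2.8, -4.5, -11.7]
grip_width: 0.202
```

```bash
python3 -c "
from h import *
show()"
```

```text
t 8.07 p [0.5394 0.0031 0.0957] F [  2.8  -4.5 -11.7] yaw y 0.4941 q [-0.05  0.48  1.96 -0.    0.71 -0.54] w 17.1
```

```bash
cat >> h.py <<'E'
import json,os
REC=[([.5521,.0099],[-.2,.5]),([.5402,.002],[-3.4,2.3]),([.5394,.0031],[2.8,-4.5])]
if os.path.exists("rec.json"): REC=json.load(open("rec.json"))
def rec():
    s,p,R=st();show();REC.append((list(map(float,p[:2])),list(map(float,s["contact_force"][:2]))));json.dump(REC,open("rec.json","w"));return p
KR=4600.
def cal(c0=(.568,-.0322),m=None):
    def res(c,full=False):
        o=[]
        for p,F in (REC if m is None else REC[-m:]):
            d=np.array(p)-c;r=np.hypot(*d);o.append(r+(np.array(F)@d/r)/KR-.045)
        return np.array(o)
    r=least_squares(res,c0);return r.x,(r.fun*1000).round(2)
def plan(c,p,a1,n,hold=1,dz=0.):
    p=np.array(p[:2]);a0=np.arctan2(*(p-c)[::-1])%(2*np.pi)
    A=list(np.linspace(a0,a1,n+1)[1:])+[a1]*hold
    out=[]
    for a in A:
        d=c+.045*np.array([np.cos(a),np.sin(a)])-p;out.append([round(float(d@TX),4),round(float(d@TY),4),dz])
    return round(a0,3),out
E
python3 -c "
from h import *
c,f=cal();print(c.round(4),f);print(plan(c,[.5394,.0031],2.55,3,1,.001))"
```

```text
[ 0.5694 -0.0315] [ 0.    0.32 -0.32]
(np.float64(2.285), [[-0.0018, -0.0037, 0.001], [-0.0032, -0.0074, 0.001], [-0.0049, -0.011, 0.001], [-0.0049, -0.011, 0.001]])
```

Call:
carry_out(translation=[[-0.0017,-0.0037,0.001],[-0.0031,-0.0074,0.001],[-0.0048,-0.011,0.001],[-0.0048,-0.011,0.001]], twist=[0,0,0,0])

```text
time_s: 8.57
tcp_pos: [0.5317, -0.006, 0.0953]
tcp_rot: [-0.0, 0.513, 0.858, -0.0]
contact_force: [-3.8, 1.0, 0.3]
grip_width: 0.202
```

```bash
sed -i 's/KR=4600./KR=6800./' h.py; python3 -c "
from h import *
p=rec();c,f=cal();print(c.round(4),f);print(plan(c,p,2.75,2,1))"
```

```text
t 8.57 p [ 0.5317 -0.006   0.0953] F [-3.8  1.   0.3] yaw y 0.4937 q [-0.07  0.47  1.97 -0.    0.7  -0.56] w 17.2
[ 0.5679 -0.0324] [ 0.24 -0.26 -0.25  0.29]
(np.float64(2.511), [[-0.0024, -0.0048, 0.0], [-0.0055, -0.0092, 0.0], [-0.0055, -0.0092, 0.0]])
```

Call:
carry_out(translation=[[-0.0012,-0.0025,0],[-0.0027,-0.005,0],[-0.0027,-0.005,0]], twist=[0,0,0])

```text
time_s: 8.95
tcp_pos: [0.5291, -0.0107, 0.0953]
tcp_rot: [-0.0, 0.513, 0.859, -0.0]
contact_force: [-2.9, 1.5, -1.0]
grip_width: 0.198
```

```bash
python3 -c "
from h import *
p=rec();c,f=cal();print(c.round(4),f);
a0=plan(c,p,2.75,2,1)[0];print(a0)
for i in range(8): print(plan(c,c+.045*np.array([np.cos(a0+.05*i),np.sin(a0+.05*i)]),a0+.05*(i+1),2,0) if i else plan(c,p,a0+.05,2,0))"
```

```text
t 8.95 p [ 0.5291 -0.0107  0.0953] F [-2.9  1.5 -1. ] yaw y 0.4939 q [-0.08  0.47  1.98 -0.    0.69 -0.57] w 16.8
[ 0.5679 -0.0324] [ 0.23 -0.25 -0.24  0.31 -0.03]
2.633
(np.float64(2.633), [[-0.0002, -0.0012, 0.0], [-0.0008, -0.0022, 0.0]])
(np.float64(2.683), [[-0.0007, -0.0009, 0.0], [-0.0013, -0.0018, 0.0]])
(np.float64(2.733), [[-0.0007, -0.0009, 0.0], [-0.0014, -0.0017, 0.0]])
(np.float64(2.783), [[-0.0008, -0.0008, 0.0], [-0.0015, -0.0017, 0.0]])
(np.float64(2.833), [[-0.0008, -0.0008, 0.0], [-0.0016, -0.0016, 0.0]])
(np.float64(2.883), [[-0.0008, -0.0008, 0.0], [-0.0017, -0.0015, 0.0]])
(np.float64(2.933), [[-0.0009, -0.0007, 0.0], [-0.0018, -0.0014, 0.0]])
(np.float64(2.983), [[-0.0009, -0.0007, 0.0], [-0.0018, -0.0013, 0.0]])
```

Call:
carry_out(translation=[[-0.0003,-0.0012,0],[-0.0008,-0.0022,0],[-0.0008,-0.0022,0]], twist=[0,0,0])

```text
time_s: 9.32
tcp_pos: [0.5281, -0.0124, 0.0953]
tcp_rot: [0.0, 0.513, 0.859, 0.0]
contact_force: [1.8, -1.2, -5.3]
grip_width: 0.202
```

Call:
carry_out(translation=[[-0.0007,-0.0011,0.0002],[-0.0015,-0.0022,0.0003],[-0.0015,-0.0022,0.0003]], twist=[0,0,0])

```text
time_s: 9.7
tcp_pos: [0.5268, -0.0148, 0.0951]
tcp_rot: [0.0, 0.513, 0.859, 0.0]
contact_force: [3.7, -1.4, -4.3]
grip_width: 0.198
```

```bash
python3 -c "
from h import *
p=rec();c,f=cal();print(c.round(4),f);
a0=plan(c,p,2.75,2,1)[0];print(a0,plan(c,p,a0+.06,1,0)[1])
for i in range(1,10): a=a0+.06*i;print(round(a,2),plan(c,c+.045*np.array([np.cos(a),np.sin(a)]),a+.06,1,0)[1])"
```

```text
t 9.7 p [ 0.5268 -0.0148  0.0951] F [ 3.7 -1.4 -4.3] yaw y 0.4939 q [-0.09  0.47  1.99 -0.    0.69 -0.58] w 16.8
[ 0.5685 -0.032 ] [ 0.05 -0.2  -0.2   0.55  0.28 -0.5 ]
2.75 [[-0.0018, -0.002, 0.0]]
2.81 [[-0.0019, -0.0019, 0.0]]
2.87 [[-0.002, -0.0018, 0.0]]
2.93 [[-0.0021, -0.0017, 0.0]]
2.99 [[-0.0022, -0.0016, 0.0]]
3.05 [[-0.0023, -0.0014, 0.0]]
3.11 [[-0.0024, -0.0013, 0.0]]
3.17 [[-0.0024, -0.0011, 0.0]]
3.23 [[-0.0025, -0.001, 0.0]]
3.29 [[-0.0026, -0.0008, 0.0]]
```

Call:
carry_out(translation=[[-0.0011,-0.0009,0.0001],[-0.0021,-0.0018,0.0003],[-0.0021,-0.0018,0.0003]], twist=[0,0,0])

```text
time_s: 10.07
tcp_pos: [0.5259, -0.0174, 0.0948]
tcp_rot: [0.0, 0.513, 0.859, 0.0]
contact_force: [1.8, -0.2, 1.8]
grip_width: 0.198
```

Call:
carry_out(translation=[[-0.001,-0.001,0],[-0.002,-0.0019,0],[-0.002,-0.0019,0]], twist=[0,0,0])

```text
time_s: 10.45
tcp_pos: [0.5251, -0.0201, 0.0947]
tcp_rot: [-0.0, 0.513, 0.858, -0.0]
contact_force: [0.6, 0.6, 3.0]
grip_width: 0.2
```

Call:
carry_out(translation=[[-0.001,-0.0009,0],[-0.002,-0.0018,-0.0001],[-0.002,-0.0018,-0.0001]], twist=[0,0,0])

```text
time_s: 10.82
tcp_pos: [0.5245, -0.0227, 0.0948]
tcp_rot: [0.0, 0.513, 0.858, 0.0]
contact_force: [1.6, 0.4, 2.4]
grip_width: 0.201
```

Call:
carry_out(translation=[[-0.0011,-0.0008,0],[-0.0022,-0.0016,-0.0001],[-0.0022,-0.0016,-0.0001]], twist=[0,0,0])

```text
time_s: 11.2
tcp_pos: [0.5241, -0.0254, 0.0948]
tcp_rot: [0.0, 0.513, 0.859, -0.0]
contact_force: [3.4, -0.1, 0.5]
grip_width: 0.198
```

Call:
carry_out(translation=[[-0.0012,-0.0006,0],[-0.0024,-0.0012,0],[-0.0024,-0.0012,0]], twist=[0,0,0])

```text
time_s: 11.58
tcp_pos: [0.524, -0.028, 0.0948]
tcp_rot: [-0.0, 0.513, 0.858, -0.0]
contact_force: [2.0, -0.1, 2.3]
grip_width: 0.201
```

Call:
carry_out(translation=[[-0.0012,-0.0006,0],[-0.0024,-0.0012,0],[-0.0024,-0.0012,0]], twist=[0,0,0])

```text
time_s: 11.95
tcp_pos: [0.5241, -0.0307, 0.0949]
tcp_rot: [-0.0, 0.513, 0.858, -0.0]
contact_force: [-0.5, 0.5, 3.6]
grip_width: 0.2
```

```bash
python3 -c "
from h import *
for p,F in [([.5259,-.0174],[1.8,-.2]),([.5251,-.0201],[.6,.6]),([.5245,-.0227],[1.6,.4]),([.5241,-.0254],[3.4,-.1]),([.524,-.028],[2,-.1])]: REC.append((p,F))
p=rec();c,f=cal();print(c.round(4),f);
a0=plan(c,p,2.75,2,1)[0];print(a0,plan(c,p,a0+.06,1,0)[1])
for i in range(1,12): a=a0+.06*i;print(round(a,2),plan(c,c+.045*np.array([np.cos(a),np.sin(a)]),a+.06,1,0)[1])"
```

```text
t 11.95 p [ 0.5241 -0.0307  0.0949] F [-0.5  0.5  3.6] yaw y 0.4939 q [-0.12  0.46  1.99 -0.    0.69 -0.61] w 17.0
[ 0.5689 -0.0316] [-0.15 -0.23 -0.23  0.66  0.45 -0.28  0.02  0.22  0.06 -0.28 -0.26 -0.08]
3.122 [[-0.0023, -0.0014, 0.0]]
3.18 [[-0.0025, -0.0011, 0.0]]
3.24 [[-0.0025, -0.001, 0.0]]
3.3 [[-0.0026, -0.0008, 0.0]]
3.36 [[-0.0026, -0.0007, 0.0]]
3.42 [[-0.0027, -0.0005, 0.0]]
3.48 [[-0.0027, -0.0003, 0.0]]
3.54 [[-0.0027, -0.0002, 0.0]]
3.6 [[-0.0027, -0.0, 0.0]]
3.66 [[-0.0027, 0.0002, 0.0]]
3.72 [[-0.0027, 0.0003, 0.0]]
3.78 [[-0.0027, 0.0005, 0.0]]
```

Call:
carry_out(translation=[[-0.0014,-0.0007,0],[-0.0028,-0.0015,-0.0001],[-0.0028,-0.0015,-0.0001]], twist=[0,0,0])

```text
time_s: 12.32
tcp_pos: [0.5242, -0.0339, 0.0949]
tcp_rot: [-0.0, 0.513, 0.859, -0.0]
contact_force: [0.9, 1.5, 1.0]
grip_width: 0.197
```

Call:
carry_out(translation=[[-0.0015,-0.0006,0],[-0.0029,-0.0012,0],[-0.0029,-0.0012,0]], twist=[0,0,0])

```text
time_s: 12.7
tcp_pos: [0.5246, -0.0371, 0.095]
tcp_rot: [0.0, 0.513, 0.859, -0.0]
contact_force: [-0.3, 0.0, 0.4]
grip_width: 0.199
```

Call:
carry_out(translation=[[-0.0015,-0.0005,0],[-0.003,-0.001,0],[-0.003,-0.001,0]], twist=[0,0,0])

```text
time_s: 13.08
tcp_pos: [0.5252, -0.0402, 0.095]
tcp_rot: [0.0, 0.513, 0.858, -0.0]
contact_force: [1.3, 0.5, 1.3]
grip_width: 0.198
```

Now a≈3.33.

Call:
carry_out(translation=[[-0.0015,-0.0004,0],[-0.0031,-0.0008,0],[-0.0031,-0.0008,0]], twist=[0,0,0])

```text
time_s: 13.45
tcp_pos: [0.5256, -0.0424, 0.0949]
tcp_rot: [-0.001, 0.513, 0.858, 0.0]
contact_force: [0.0, 11.2, 1.5]
grip_width: 0.2
```

Call:
carry_out(translation=[[0.001,0.0002,0],[0.0018,0.0005,0],[0.0018,0.0005,0]], twist=[0,0,0])

```text
time_s: 13.82
tcp_pos: [0.5255, -0.0413, 0.095]
tcp_rot: [-0.0, 0.513, 0.859, -0.0]
contact_force: [-0.7, 2.6, 1.4]
grip_width: 0.201
```

```bash
python3 -c "
from h import *
show();s,p,R=st();print(s['ft_torque']);c=np.array([.5689,-.0316]);print(np.arctan2(*(p[:2]-c)[::-1])%6.2832)
b,_=bot.grab_frame('top');a,_=bot.grab_frame('scene');cv2.imwrite('pics/t5.png',b);cv2.imwrite('pics/s5.png',a)
for n in('scene','top'):
  for t in NAMES: print(n,t,[(np.round(q['at'],1).tolist(),round(q['conf'],2)) for q in bot.pinpoint(n,t)])
print(proj('top',model([.576,-.088,0,.05,2])),proj('scene',model([.576,-.088,0,.05,2])))
"
```

```text
t 13.82 p [ 0.5255 -0.0413  0.095 ] F [-0.7  2.6  1.4] yaw y 0.4941 q [-0.14  0.47  1.99  0.    0.69 -0.63] w 17.1
[ 0.56359401 -0.00889365 -0.03891899]
3.360910052521433
scene crank_axis [([261.6, 220.5], 0.96), ([313.1, 163.6], 0.95), ([337.2, 221.4], 0.78), ([200.2, 269.4], 0.61), ([265.3, 200.0], 0.57)]
scene start_button_top [([232.8, 200.3], 0.62), ([235.8, 260.6], 0.47), ([385.6, 202.9], 0.38)]
scene vent [([399.9, 207.9], 0.98), ([223.1, 200.1], 0.91), ([259.7, 268.3], 0.83), ([250.5, 162.0], 0.77)]
scene crank_knob [([326.6, 214.9], 0.72), ([180.1, 262.6], 0.66), ([268.9, 200.2], 0.57), ([323.2, 145.9], 0.55)]
top crank_axis [([273.2, 132.2], 0.7), ([212.5, 233.4], 0.6)]
top start_button_top [([244.4, 152.4], 0.54), ([329.3, 273.4], 0.52)]
top vent [([233.0, 158.1], 0.66), ([317.6, 202.1], 0.65), ([340.8, 263.6], 0.63)]
top crank_knob [([278.1, 115.5], 0.67), ([214.1, 207.4], 0.66)]
[[272.69841582 205.53009751]
 [305.56218159 201.6299147 ]
 [319.13593415 201.79354933]
 [259.24415111 208.81141589]] [[260.52859017 218.78073052]
 [231.98925482 199.76787705]
 [220.8445185  199.09432325]
 [276.5665066  208.46483475]]
```

Contact with the stop was felt at an angle of about 3.357 rad, and the force has backed off to 2.6 N. The diffuser is still in place. Now I start winding clockwise.

```bash
python3 -c "
from h import *
for p,F in [([.5242,-.0339],[.9,1.5]),([.5246,-.0371],[-.3,0]),([.5252,-.0402],[1.3,.5])]: REC.append((p,F))
json.dump(REC,open('rec.json','w'))
c,f=cal();print(c.round(4),f);p=[.5255,-.0413]
print(plan(c,p,3.357-2*np.pi/3,8,0))"
```

```text
[ 0.5691 -0.0313] [-0.32 -0.31 -0.31  0.66  0.49 -0.2   0.11  0.33  0.18 -0.13 -0.1   0.1
 -0.2  -0.11 -0.44]
(np.float64(3.366), [[0.0109, 0.0043, 0.0], [0.0202, 0.0116, 0.0], [0.0273, 0.021, 0.0], [0.0317, 0.032, 0.0], [0.0331, 0.0437, 0.0], [0.0314, 0.0554, 0.0], [0.0267, 0.0662, 0.0], [0.0194, 0.0754, 0.0]])
```

Call:
carry_out(translation=[[0.0109,0.0043,0],[0.0202,0.0116,0],[0.0273,0.021,0],[0.0317,0.032,0],[0.0331,0.0437,0],[0.0314,0.0554,0],[0.0267,0.0662,0],[0.0194,0.0754,0]], twist=[0,0,0,0,0,0,0,0])

```text
time_s: 15.32
tcp_pos: [0.5841, 0.0119, 0.0951]
tcp_rot: [0.0, 0.513, 0.859, 0.0]
contact_force: [-1.4, 1.5, 0.1]
grip_width: 0.199
```

```bash
python3 -c "
from h import *
p=rec();c,f=cal();print(c.round(4),f)
u=lambda a:np.array([np.cos(a),np.sin(a)])
c0=np.array([.5691,-.0313]);cmd=c0+.045*u(3.357-2*np.pi/3);print(cmd.round(4),(p[:2]-cmd).round(4))
print(plan(c,cmd,3.357-3*np.pi/3,4,1))"
```

```text
t 15.32 p [0.5841 0.0119 0.0951] F [-1.4  1.5  0.1] yaw y 0.4942 q [-0.03  0.53  1.86  0.    0.76 -0.53] w 16.9
[ 0.5692 -0.031 ] [-0.56 -0.47 -0.47  0.57  0.44 -0.22  0.11  0.34  0.22 -0.08 -0.02  0.19
 -0.09  0.02 -0.29  0.62]
[0.5828 0.0116] [0.0014 0.0003]
(np.float64(1.262), [[-0.0093, 0.0072, 0.0], [-0.0202, 0.0115, 0.0], [-0.0318, 0.0128, 0.0], [-0.0435, 0.0111, 0.0], [-0.0435, 0.0111, 0.0]])
```

```bash
python3 -c "
from h import *
for k in (0,1,2): print(k,arc(3.357-k*2*np.pi/3,3.357-(k+1)*2*np.pi/3,8))"
```

```text
0 [[0.0108, 0.0047, 0], [0.02, 0.012, 0], [0.027, 0.0214, 0], [0.0313, 0.0323, 0], [0.0326, 0.044, 0], [0.0309, 0.0556, 0], [0.0262, 0.0664, 0], [0.0189, 0.0756, 0]]
1 [[-0.0094, 0.007, 0], [-0.0204, 0.0113, 0], [-0.032, 0.0126, 0], [-0.0437, 0.0109, 0], [-0.0544, 0.0062, 0], [-0.0636, -0.0011, 0], [-0.0706, -0.0105, 0], [-0.0749, -0.0214, 0]]
2 [[-0.0013, -0.0117, 0], [0.0004, -0.0233, 0], [0.0051, -0.0341, 0], [0.0124, -0.0433, 0], [0.0218, -0.0503, 0], [0.0327, -0.0546, 0], [0.0444, -0.0559, 0], [0.056, -0.0542, 0]]
```

Call:
carry_out(translation=[[-0.0093,0.0072,0],[-0.0202,0.0115,0],[-0.0318,0.0128,0],[-0.0435,0.0111,0],[-0.0435,0.0111,0]], twist=[0,0,0,0,0])

```text
time_s: 15.95
tcp_pos: [0.6135, -0.0228, 0.0951]
tcp_rot: [0.0, 0.513, 0.858, 0.0]
contact_force: [2.7, 0.3, 2.7]
grip_width: 0.2
```

```bash
python3 -c "
from h import *
p=rec();c,f=cal();print(c.round(4),f)
u=lambda a:np.array([np.cos(a),np.sin(a)])
c0=np.array([.5692,-.031]);cmd=c0+.045*u(3.357-np.pi);print(cmd.round(4),(p[:2]-cmd).round(4))
print(arc(3.357-np.pi,3.357-4*np.pi/3,4,1))"
```

```text
t 15.95 p [ 0.6135 -0.0228  0.0951] F [2.7 0.3 2.7] yaw y 0.4928 q [-0.09  0.56  1.78 -0.    0.79 -0.58] w 17.0
[ 0.5692 -0.031 ] [-0.59 -0.48 -0.48  0.58  0.46 -0.2   0.14  0.37  0.26 -0.04  0.02  0.24
 -0.04  0.08 -0.23  0.55  0.44]
[ 0.6132 -0.0214] [ 0.0004 -0.0015]
[[-0.0108, -0.0047, 0], [-0.02, -0.012, 0], [-0.027, -0.0214, 0], [-0.0313, -0.0323, 0], [-0.0313, -0.0323, 0]]
```

Call:
carry_out(translation=[[-0.0108,-0.0047,0],[-0.02,-0.012,0],[-0.027,-0.0214,0],[-0.0313,-0.0323,0],[-0.0326,-0.044,0],[-0.0309,-0.0556,0],[-0.0262,-0.0664,0],[-0.0189,-0.0756,0]], twist=[0,0,0,0,0,0,0,0])

```text
time_s: 16.95
tcp_pos: [0.5547, -0.0738, 0.095]
tcp_rot: [0.0, 0.513, 0.858, 0.0]
contact_force: [4.8, 8.0, -5.4]
grip_width: 0.199
```

Call:
carry_out(translation=[[0.0094,-0.007,0],[0.0204,-0.0113,0],[0.032,-0.0126,0],[0.0437,-0.0109,0],[0.0437,-0.0109,0]], twist=[0,0,0,0,0])

```text
time_s: 17.58
tcp_pos: [0.525, -0.0398, 0.0951]
tcp_rot: [0.0, 0.512, 0.859, 0.0]
contact_force: [2.0, 1.7, -0.9]
grip_width: 0.195
```

```bash
python3 -c "
from h import *
p=rec();c,f=cal();print(c.round(4),f[-4:]);print(np.arctan2(*(p[:2]-c)[::-1])%6.2832)"
```

```text
t 17.57 p [ 0.525  -0.0398  0.0951] F [ 2.   1.7 -0.9] yaw y 0.4949 q [-0.13  0.46  1.99  0.    0.69 -0.63] w 16.6
[ 0.5692 -0.031 ] [-0.21  0.52  0.42 -0.18]
3.3389368080666055
```

Call:
carry_out(translation=[[0.0113,0.0052,0],[0.0205,0.0125,0],[0.0275,0.0219,0],[0.0318,0.0328,0],[0.0331,0.0445,0],[0.0314,0.0561,0],[0.0267,0.0669,0],[0.0194,0.0761,0]], twist=[0,0,0,0,0,0,0,0])

```text
time_s: 18.58
tcp_pos: [0.5837, 0.0124, 0.0949]
tcp_rot: [-0.0, 0.513, 0.859, -0.0]
contact_force: [-2.7, -4.0, -0.9]
grip_width: 0.199
```

Call:
carry_out(translation=[[-0.0094,0.007,0],[-0.0204,0.0113,0],[-0.032,0.0126,0],[-0.0437,0.0109,0],[-0.0544,0.0062,0],[-0.0636,-0.0011,0],[-0.0706,-0.0105,0],[-0.0749,-0.0214,0]], twist=[0,0,0,0,0,0,0,0])

```text
time_s: 19.58
tcp_pos: [0.5993, -0.0643, 0.095]
tcp_rot: [0.0, 0.513, 0.858, 0.0]
contact_force: [-0.7, 4.4, -1.6]
grip_width: 0.2
```

Call:
carry_out(translation=[[-0.0013,-0.0117,0],[0.0004,-0.0233,0],[0.0051,-0.0341,0],[0.0124,-0.0433,0],[0.0218,-0.0503,0],[0.0327,-0.0546,0],[0.0441,-0.0561,0],[0.0555,-0.0547,0]], twist=[0,0,0,0,0,0,0,0])

```text
time_s: 20.58
tcp_pos: [0.5248, -0.0399, 0.095]
tcp_rot: [0.0, 0.513, 0.859, 0.0]
contact_force: [3.4, -0.4, -1.8]
grip_width: 0.204
```

Call:
carry_out(translation=[[0.0111,0.0047,0],[0.0201,0.0119,0],[0.0269,0.0211,0],[0.0311,0.0319,0],[0.0324,0.0436,0],[0.0307,0.0553,0],[0.0261,0.0661,0],[0.0189,0.0753,0]], twist=[0,0,0,0,0,0,0,0])

```text
time_s: 21.58
tcp_pos: [0.5837, 0.012, 0.0951]
tcp_rot: [0.0, 0.513, 0.859, 0.0]
contact_force: [-1.1, 0.6, 2.3]
grip_width: 0.197
```

Call:
carry_out(translation=[[-0.0093,0.0071,0],[-0.0202,0.0113,0],[-0.0317,0.0126,0],[-0.0432,0.0109,0],[-0.0539,0.0063,0],[-0.063,-0.0009,0],[-0.0699,-0.0102,0],[-0.0742,-0.0209,0]], twist=[0,0,0,0,0,0,0,0])

```text
time_s: 22.58
tcp_pos: [0.5988, -0.0645, 0.095]
tcp_rot: [0.0, 0.513, 0.858, -0.0]
contact_force: [1.5, 0.3, 1.6]
grip_width: 0.199
```

Call:
carry_out(translation=[[-0.0013,-0.0117,0],[0.0004,-0.0233,0],[0.0051,-0.034,0],[0.0124,-0.0431,0],[0.0217,-0.0501,0],[0.0325,-0.0544,0],[0.0439,-0.0558,0],[0.0553,-0.0544,0]], twist=[0,0,0,0,0,0,0,0])

```text
time_s: 23.58
tcp_pos: [0.5248, -0.0398, 0.095]
tcp_rot: [-0.0, 0.513, 0.859, 0.0]
contact_force: [4.7, -1.2, -1.1]
grip_width: 0.196
```

Call:
carry_out(translation=[[0,0,0],[0,0,0]], twist=[0,0])

```text
time_s: 23.82
tcp_pos: [0.5251, -0.0405, 0.0949]
tcp_rot: [-0.0, 0.513, 0.859, -0.0]
contact_force: [-1.3, 0.5, 2.2]
grip_width: 0.2
```

```bash
python3 -c "
from h import *
p=rec();c=np.array([.5692,-.031]);print(np.arctan2(*(p[:2]-c)[::-1])%6.2832, (np.array([-.0413,.5255])-[c[1],c[0]]), np.arctan2(-.0413-c[1],.5255-c[0])%6.2832)"
```

```text
t 23.82 p [ 0.5251 -0.0405  0.0949] F [-1.3  0.5  2.2] yaw y 0.4945 q [-0.13  0.47  1.99  0.    0.69 -0.63] w 17.0
3.353030875280087 [-0.0103 -0.0437] 3.373080617847095
```

Call:
carry_out(translation=[[-0.0004,-0.0001,0],[-0.0004,-0.0001,0],[-0.0004,-0.0001,0]], twist=[0,0,0])

```text
time_s: 24.2
tcp_pos: [0.5253, -0.0413, 0.0949]
tcp_rot: [-0.0, 0.513, 0.858, -0.0]
contact_force: [-1.1, 1.5, 2.0]
grip_width: 0.2
```

Call:
carry_out(translation=[[0,0,0],[0,0,0],[0,0,0],[0,0,0],[0,0,-0.015],[0,0,-0.04],[0,0,-0.08],[0,0,-0.1]], twist=[0,0,0,0,0,0,0,0], fingers=0.5)

```text
time_s: 25.2
tcp_pos: [0.5262, -0.0412, 0.198]
tcp_rot: [0.001, 0.513, 0.859, 0.001]
contact_force: [0.0, 0.2, 0.1]
grip_width: 0.5
```

Call:
carry_out(translation=[[-0.05,0,0],[-0.09,0,0],[-0.105,0,0.02],[-0.105,0,0.05],[-0.105,0,0.07],[-0.105,0,0.075],[-0.105,0,0.075]], twist=[0,0,0,0,0,0,0], fingers=0)

```text
time_s: 26.08
tcp_pos: [0.5749, -0.1333, 0.1202]
tcp_rot: [-0.0, 0.513, 0.859, -0.0]
contact_force: [-0.2, 0.8, -0.3]
grip_width: -0.0
```

```bash
python3 -c "
from h import *
show([.5747,-.1335,.1])
X,c,uv=cloud('scene');k=X[(np.hypot(X[:,0]-.525,X[:,1]+.041)<.03)&(X[:,2]>.1)&(X[:,2]<.135)]
print('knob',len(k),np.median(k,0))
for n in('scene',):
  for t in NAMES: print(n,t,[(np.round(q['at'],1).tolist(),round(q['conf'],2)) for q in bot.pinpoint(n,t)])
a,_=bot.grab_frame('scene')
cv2.imwrite('pics/c6.png',cv2.resize(a[155:245,200:320],None,fx=6,fy=6,interpolation=2))
"
```

```text
t 26.07 p [ 0.5749 -0.1333  0.1202] F [-0.2  0.8 -0.3] yaw y 0.4942 q [-0.28  0.5   1.82  0.    0.82 -0.77] w -0.0
tool shift [-0.0001 -0.0003  0.0202]
knob 61 [ 0.5321188  -0.03469994  0.11835205]
scene crank_axis [([309.8, 161.8], 0.89), ([336.4, 223.1], 0.83), ([199.7, 267.4], 0.56)]
scene start_button_top [([384.5, 203.4], 0.64), ([234.3, 197.5], 0.56), ([238.3, 260.1], 0.48), ([267.7, 155.2], 0.39)]
scene vent [([250.8, 160.9], 0.94), ([398.8, 210.4], 0.87), ([222.6, 201.3], 0.85), ([255.0, 266.8], 0.82), ([414.3, 326.1], 0.37)]
scene crank_knob [([181.8, 259.6], 0.87), ([327.2, 216.0], 0.87), ([269.9, 196.3], 0.7), ([321.5, 139.4], 0.54), ([189.1, 180.2], 0.31)]
```

View pics/c6.png

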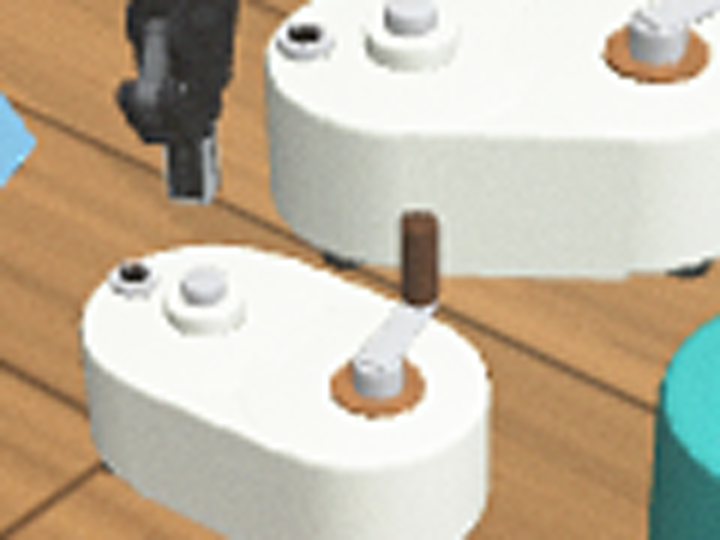

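The tip, at crop (190,200), is 85 px above the button top at (205,285) and about 6 mm to its left. I'll shift it right, then go down by feel.

Call:
carry_out(translation=[[0.0045,0,0.01],[0.0045,0,0.02],[0.0045,0,0.03],[0.0045,0,0.037],[0.0045,0,0.042],[0.0045,0,0.042]], twist=[0,0,0,0,0,0])

```text
time_s: 27.12
tcp_pos: [0.5728, -0.1296, 0.0776]
tcp_rot: [-0.0, 0.513, 0.859, -0.0]
contact_force: [-0.3, -0.5, -0.2]
grip_width: -0.002
```

```bash
python3 -c "
from h import *
show()
a,_=bot.grab_frame('scene')
cv2.imwrite('pics/c7.png',cv2.resize(a[155:245,200:320],None,fx=6,fy=6,interpolation=2))
"
```

```text
t 27.12 p [ 0.5728 -0.1296  0.0776] F [-0.3 -0.5 -0.2] yaw y 0.4939 q [-0.27  0.56  1.86  0.    0.73 -0.77] w -0.2
```

View pics/c7.png

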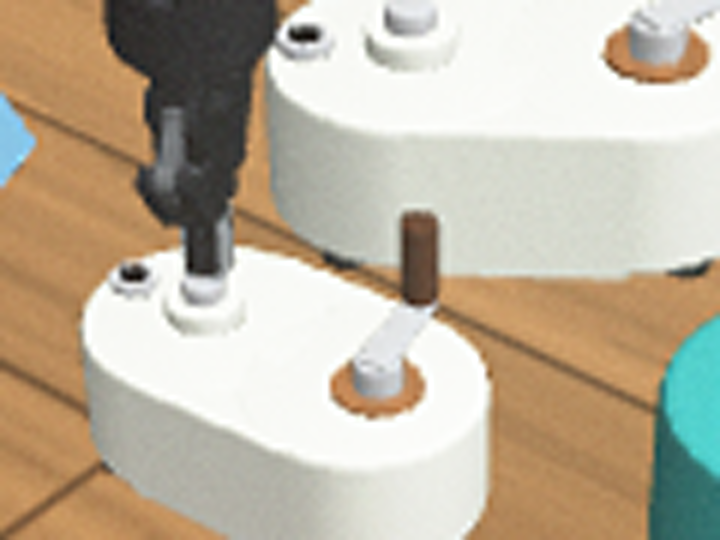

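The tip at crop (207,275) is now aligned with the button, just above it. I'm descending gently.

Call:
carry_out(translation=[[0,0,0.002],[0,0,0.004],[0,0,0.006],[0,0,0.006]], twist=[0,0,0,0])

```text
time_s: 27.68
tcp_pos: [0.5732, -0.1297, 0.0721]
tcp_rot: [0.0, 0.513, 0.859, 0.0]
contact_force: [1.1, -0.0, 4.0]
grip_width: 0.002
```

Call:
carry_out(translation=[[0,0,0.001],[0,0,0.002],[0,0,0.002]], twist=[0,0,0])

```text
time_s: 28.05
tcp_pos: [0.5733, -0.1297, 0.0704]
tcp_rot: [0.0, 0.513, 0.859, 0.0]
contact_force: [0.6, -0.0, 9.9]
grip_width: 0.002
```

Call:
carry_out(translation=[[0,0,0.0004],[0,0,0.0008],[0,0,0.0008]], twist=[0,0,0])

```text
time_s: 28.42
tcp_pos: [0.5734, -0.1297, 0.0702]
tcp_rot: [0.001, 0.513, 0.859, 0.0]
contact_force: [-3.4, -0.4, 21.6]
grip_width: 0.001
```

The response is stiff now, so the button has bottomed. Releasing and retreating.

Call:
carry_out(translation=[[0,0,-0.004],[0,0,-0.01],[0,0,-0.03],[0,0,-0.07],[0,0,-0.12],[0,0,-0.15],[0,0,-0.15]], twist=[0,0,0,0,0,0,0])

```text
time_s: 29.3
tcp_pos: [0.5738, -0.1298, 0.2215]
tcp_rot: [0.002, 0.513, 0.859, 0.0]
contact_force: [0.7, 0.2, -1.3]
grip_width: 0.003
```

```bash
python3 -c "
from h import *
show()
a,_=bot.grab_frame('scene')
cv2.imwrite('pics/c8.png',cv2.resize(a[155:245,200:320],None,fx=6,fy=6,interpolation=2))
o=cv2.imread('pics/scene0.png')
m=np.zeros(o.shape[:2],np.uint8);m[222:260,210:290]=255
f=lambda i:cv2.cvtColor(i,cv2.COLOR_BGR2GRAY).astype(np.float32)[212:255,205:290]
print(cv2.phaseCorrelate(f(o),f(a)))
X,c,uv=cloud('scene');k=X[(np.hypot(X[:,0]-.525,X[:,1]+.041)<.03)&(X[:,2]>.1)&(X[:,2]<.135)]
b=X[(X[:,2]>.088)&(X[:,2]<.103)&(X[:,1]<-.1)&(np.hypot(X[:,0]-.575,X[:,1]+.133)<.03)];print(len(b),np.median(b,0))
"
```

```text
t 29.3 p [ 0.5738 -0.1298  0.2215] F [ 0.7  0.2 -1.3] yaw y 0.494 q [-0.27  0.38  1.73 -0.    1.02 -0.77] w 0.2
((0.6089750323290488, 0.4165215149614845), 0.6682672976270134)
42 [ 0.57971727 -0.12574308  0.09436631]
```

View pics/c8.png

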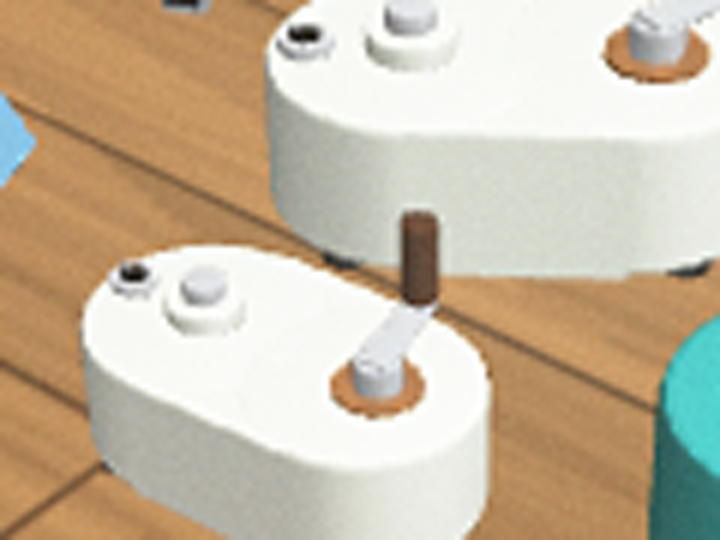

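The button at crop (205,283) has sprung back up. The crank knob at (420,257) and the body are where they were left, and the arm is clear.

```bash
python3 -c "
from h import *
print(bot.job_done())"
```

```text
the job is handed in; nothing more can be done
None
```

I reset the smaller white diffuser and handed the job in at about 29 s of the 72 s allowed.

- **Crank back to the stop:** I turned it counterclockwise until it met the stop. The contact force jumped to 11.2 N, so I backed off to 2.6 N. That peak is inside the 10–18 N range that can move the diffuser.
- **Three turns clockwise:** I ended by bringing the gripper back to the spot where the stop was felt. The reading matched to about 0.2 mm (roughly 0.005 rad), but the noise of a reading is about ±0.5 mm. The count comes from the turns commanded with the grip held, because no camera could confirm it.
- **Start button:** I pressed it until the force rose stiffly to 21.6 N, which means it was fully down. The last picture shows it sprung back up.
- **Forces and position:** The sideways force reached about 9 N once during the first turn. The last picture shows the diffuser in place. It had shifted by 0.7 pixel (about 2 mm), part of which may be the changed crank in the compared area.

**What disagreed:**
- **First grasp:** It closed in the air above the knob. In the camera's depth readings the fingertips were about 40 mm higher than the stated tool geometry gives. I worked from the images and force after that.
- **Camera positions:** The two cameras also differed by a few millimetres on where the diffuser stood, so I set the final centring by force and image.

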